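# Load the burn-out tray in order of mould size

### The arm

A 6-joint arm with a two-finger parallel gripper is mounted at the origin on the work surface. World frame = base frame: x ahead of the robot, y to its left, z up, the work surface at z = 0. Lengths are in m, angles in rad, forces in N, time in s.
With the tool pointing down it reaches from about 0.3 to 0.875 m from the base axis. Payload 6.4 kg.
Tool frame: the origin (TCP) lies at the very end of the fingers, on their centre line; the grasp point (between the pads) lies 19 mm behind it (tcp_to_grasp is the distance from the TCP to the grasp point, in m); z points along the fingers, y is the line along which they close (so a half turn about z gives the same grasp; the last joint's range is limited). The gripper opens to 85 mm and grips with 20 to 120 N. Pads are 22 mm wide; open, the fingers measure 114 mm over their backs; the gripper's body (76 mm by 85 mm) begins 54 mm behind the grasp point. The pads swing forward as they close: fully open they stand 13 mm farther back than shut.
Start: joints at [-1.472, 0.181, 1.607, -0, 1.354, -0.206], TCP at [0.173, -0.549, 0.194] pointing down, gripper open.
Joint ranges: [-2.99, 2.99], [-0.89, 2.07], [0.3, 2.58], [-1.14, 4.28], [0, 2.63], [-3.12, 3.12]. Speed limits (rad/s): [2.57, 2.57, 3.01, 3.14, 3.14, 3.14].

### API

Orientations are given as a unit quaternion [x, y, z, w].
In Python, from workcell import get_obs, camera, close_job, tcp_to_grasp gives the robot as it stands.
- The arm moves only by the shell command python3 -m pendant 'ROWS' [OPENING] [FORCE]. ROWS is JSON, one flat list of numbers, 6 for each row, row after row: the shift along the world's x, y, z in units of 30 mm (1.0 is 30 mm), then the turn, a rotation vector about the world's x, y, z in units of 0.12 rad (1.0 is 0.12 rad). A call has 1 to 12 rows; each row shifts and turns the commanded pose from where the row before left it; what a row does not reach is not made up. A row lasts 1/8 s, in which the tool goes at most 62.5 mm and 10.7 degrees, less where a joint would pass 70% of its speed; a pose out of reach is approached as far as the arm can. A call with a number of a shift or a turn outside -1 to 1 is refused whole. A call with a gripper value outside its range is refused whole. OPENING is the opening, from -1 (shut) to 1 (fully open), set as the call begins (- or left out, the last holds). The fingers move at their own pace and stop on an object; FORCE is the grip in N (left out, the last holds). Time passes only in rows, so rows that do not move let the fingers close. It gives the time, the measured TCP pose, the force, the opening and the grip force at its end, in the units of the state.
- get_obs(): the state, without advancing time (a new reading comes with each control period).
- camera(name): name is "scene" or "top" or "wrist"; returns a dict with "pixels" (420x560x3 uint8, blue, green, red), "fx", "fy", "cx", "cy" (pixels), "extrinsics" (4x4, takes a point from camera to world coordinates); the wrist camera has in their place "T_tool_cam" (4x4, takes a point from camera to tool coordinates, whose origin is the TCP and whose axes are the flange's). Camera axes: x right, y down, z forward; pixel columns grow to the right and rows downward; lengths in m; the calibration is good to about 2 mm. A picture is of the moment at which its call begins: read the wrist's pose just before it. There is no depth.
- close_job(): hands the job in; it is judged then, once.
The state is a dict: "clock": time; "joint_positions": joint angles; "dq": joint speeds; "joint_efforts": joint torques, N m; "position": TCP position; "ee_rot": TCP orientation; "ft_force": force on the tool from outside, world axes, zero at the start; "moment": the same for the moment, N m; "grip_width": finger opening in m; "gripper_force": force on a finger pad.
Only numpy, scipy, OpenCV 4.12 (cv2) and the standard library are available. Lean on these libraries where they do the work, as an engineer would, in place of code of your own. Each camera call takes 0.05 s, during which the arm holds its last target. There are 200 camera calls.

### The job

Load the four plaster casting moulds onto the burn-out tray, one standing upright in the middle of each white plate, in order of size: the largest on the plate next to the upright steel back stop, then smaller and smaller, so that the smallest ends up next to the black knob. Keep the moulds upright all the while and do not disturb the finished dental cast that stands among them.

Things in the scene. Friction and masses are not known exactly. Their poses are not given: they have to be found in the camera images.
- mould_tiny: Loose casting mould of set plaster: an upright off-white plain cylinder with a small funnel-shaped hollow in its top, 30 mm in diameter and 36 mm high, about 45 g (mass varies by a quarter). The smallest of the four. It starts standing on the bench. Origin: centre of its underside, z up along its axis.
- mould_small: Loose casting mould of set plaster: an upright off-white plain cylinder with a small funnel-shaped hollow in its top, 40 mm in diameter and 44 mm high, about 100 g (mass varies by a quarter). The second smallest of the four. It starts standing on the bench. Origin: centre of its underside, z up along its axis.
- mould_medium: Loose casting mould of set plaster: an upright off-white plain cylinder with a small funnel-shaped hollow in its top, 50 mm in diameter and 52 mm high, about 180 g (mass varies by a quarter). The second largest of the four. It starts standing on the bench. Origin: centre of its underside, z up along its axis.
- mould_large: Loose casting mould of set plaster: an upright off-white plain cylinder with a small funnel-shaped hollow in its top, 60 mm in diameter and 60 mm high, about 300 g (mass varies by a quarter). The largest of the four. It starts standing on the bench. Origin: centre of its underside, z up along its axis.
- plate_a: One of four identical round white ceramic plates, 66 mm across, 4 mm thick, flat, fixed on the dark steel tray (360 x 84 x 8 mm, flat on the bench, place and angle vary), in a straight row 72 mm apart. The letter does not tell the place in the row. Origin: centre of its underside, 8 mm above the bench; its top is 12 mm above the bench.
- plate_b: One of four identical round white ceramic plates, 66 mm across, 4 mm thick, flat, fixed on the dark steel tray (360 x 84 x 8 mm, flat on the bench, place and angle vary), in a straight row 72 mm apart. The letter does not tell the place in the row. Origin: centre of its underside, 8 mm above the bench; its top is 12 mm above the bench.
- plate_c: One of four identical round white ceramic plates, 66 mm across, 4 mm thick, flat, fixed on the dark steel tray (360 x 84 x 8 mm, flat on the bench, place and angle vary), in a straight row 72 mm apart. The letter does not tell the place in the row. Origin: centre of its underside, 8 mm above the bench; its top is 12 mm above the bench.
- plate_d: One of four identical round white ceramic plates, 66 mm across, 4 mm thick, flat, fixed on the dark steel tray (360 x 84 x 8 mm, flat on the bench, place and angle vary), in a straight row 72 mm apart. The letter does not tell the place in the row. Origin: centre of its underside, 8 mm above the bench; its top is 12 mm above the bench.
- stop: The tray's fixed back stop: bare-steel wall 8 mm thick, 76 mm wide across the tray, 45 mm high, foot 18 mm wide, on the near or the far end of the tray in line with the plates; 57 mm from the nearest plate's centre, 129, 201, 273 mm from the others. Origin: centre of underside, 8 mm above the bench; x along the row. At the tray's other end: round black knob, 22 mm across, 30 mm high.
- cast: Finished dental cast, loose, standing among the moulds: a round plaster base 66 mm in diameter with a pinkish-brown jaw and a horseshoe of white teeth on it, 47 mm high overall, 200 g. Not to be disturbed. Origin: centre of its underside.
Things that resemble listed ones, but are neither listed nor needed, are in the scene too. Leave any blue, purple or red look-alike of the mould_small alone.

How it is judged:
At the end, for the whole second after the job is handed in: Each mould upright (0.1 rad), released and at rest on a plate, within 12 mm of its centre: largest nearest the back stop, then second largest, second smallest, smallest. The dental cast within 15 mm of where it stood ((horizontal distance between mould_tiny and plate_a below 0.012 m or horizontal distance between mould_tiny and plate_b below 0.012 m or horizontal distance between mould_tiny and plate_c below 0.012 m or horizontal distance between mould_tiny and plate_d below 0.012 m) and horizontal distance between mould_tiny and stop between 0.253 and 0.293 m and height (world z) of mould_tiny between 0.008 and 0.016 m and angle between each of mould_tiny, mould_small, mould_medium, mould_large's own z axis and vertical below 0.1 rad and linear speed of each of mould_tiny, mould_small, mould_medium, mould_large below 0.02 m/s and angular speed of each of mould_tiny, mould_small, mould_medium, mould_large below 0.2 rad/s and contact force between each of mould_tiny, mould_small, mould_medium, mould_large and the fingers below 0.1 N and (horizontal distance between mould_small and plate_a below 0.012 m or horizontal distance between mould_small and plate_b below 0.012 m or horizontal distance between mould_small and plate_c below 0.012 m or horizontal distance between mould_small and plate_d below 0.012 m) and horizontal distance between mould_small and stop between 0.181 and 0.221 m and height (world z) of mould_small between 0.008 and 0.016 m and (horizontal distance between mould_medium and plate_a below 0.012 m or horizontal distance between mould_medium and plate_b below 0.012 m or horizontal distance between mould_medium and plate_c below 0.012 m or horizontal distance between mould_medium and plate_d below 0.012 m) and horizontal distance between mould_medium and stop between 0.109 and 0.149 m and height (world z) of mould_medium between 0.008 and 0.016 m and (horizontal distance between mould_large and plate_a below 0.012 m or horizontal distance between mould_large and plate_b below 0.012 m or horizontal distance between mould_large and plate_c below 0.012 m or horizontal distance between mould_large and plate_d below 0.012 m) and horizontal distance between mould_large and stop between 0.037 and 0.077 m and height (world z) of mould_large between 0.008 and 0.016 m and distance of cast from where it was at the start of the episode below 0.015 m); the robot touches nothing.
It fails at once if a mould is tipped over (more than 0.5 rad) (angle between any of mould_tiny, mould_small, mould_medium, mould_large's own z axis and vertical above 0.5 rad).
It fails at once if the dental cast is moved by more than 15 mm (distance of cast from where it was at the start of the episode above 0.015 m).
It also fails if it takes over 112 s, if anything falls off the work surface, if the arm or the gripper's body presses on something with over 40 N, if the wrist force passes 120 N, or if a joint passes its speed limit or range.

## Working session

There is one attempt and no reset: what is moved stays moved. The work goes in short steps, Python scripts to look and compute and a shell command to move; the robot and the scene stay as the last step left them, time stands still between calls to the robot, and variables do not carry over. Pictures are saved under pics/ and viewed, at most 14 in all, crops included, and the job is handed in when it is done.

```bash
ls; mkdir -p pics; python3 - <<'E'
from workcell import *
import cv2,json
o=get_obs(); print(o)
print(tcp_to_grasp)
for n in ("top","scene"):
    c=camera(n); cv2.imwrite(f"pics/{n}0.png",c["pixels"]); print(n,c["fx"],c["cx"],c["cy"],c["extrinsics"])
c=camera("wrist"); print(c["T_tool_cam"])
E
```

```text
pics
{'clock': 0.0, 'joint_positions': array([-1.47230937e+00,  1.81547555e-01,  1.60799231e+00, -2.20573355e-05,
        1.35378795e+00, -2.06298875e-01]), 'dq': array([ 0.00107505,  0.00085875, -0.00025757,  0.00012785,  0.00032386,
        0.00053012]), 'joint_efforts': array([-4.40492313e-04, -4.44876373e+01, -3.51337552e+01, -2.23522425e-04,
        9.15024604e-03, -3.37586556e-06]), 'position': array([ 0.17250011, -0.54788004,  0.19348812]), 'ee_rot': array([ 9.88409921e-01,  1.51806047e-01,  3.59929473e-05, -8.66902862e-04]), 'ft_force': array([ 0.05899701, -0.29103865,  0.20430753]), 'moment': array([ 0.01754958,  0.03039934, -0.04904083]), 'gripper_force': 0.0, 'grip_width': 0.08561878820644925}
0.0187
top 427.62220821469026 279.0446372740529 206.8593824671449 [[ 0.00491225 -0.99452861  0.10434898  0.43803642]
 [-0.99998652 -0.00470996  0.00218496 -0.06210433]
 [-0.00168152 -0.1043583  -0.99453834  1.18959946]
 [ 0.          0.          0.          1.        ]]
scene 532.8085201559129 282.6830839949785 208.89196405183858 [[-0.27648188  0.72856024 -0.62670387  1.24360885]
 [ 0.96100769  0.21278439 -0.17659851  0.10913198]
 [ 0.00469015 -0.65109353 -0.75898302  0.86191309]
 [ 0.          0.          0.          1.        ]]
[[ 1.97464498e-04 -9.64404667e-01 -2.64430710e-01  6.71733649e-02]
 [ 9.99999753e-01  1.20468869e-05  7.02816914e-04 -5.83315163e-04]
 [-6.74614344e-04 -2.64430783e-01  9.64404431e-01 -1.79074624e-01]
 [ 0.00000000e+00  0.00000000e+00  0.00000000e+00  1.00000000e+00]]
```

View pics/top0.png

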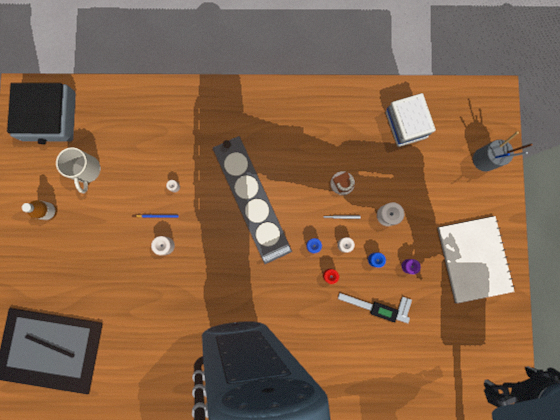

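View pics/scene0.png

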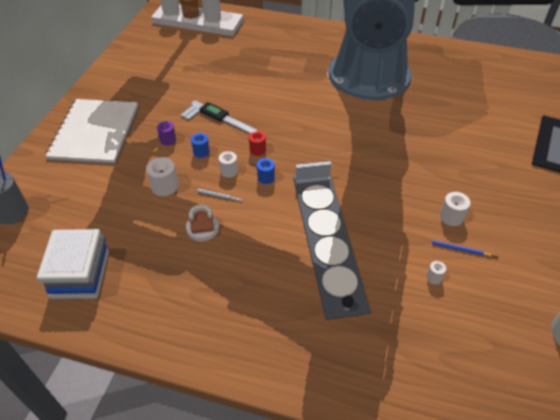

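The top view shows the stop at about (275,253) and the knob at (226,145). The plates are at (236,164), (246,187), (257,210) and (267,234). The moulds are tiny (172,185), medium (162,245), small (347,244) and large (390,213), and the cast is at (343,183).

```bash
cat > h.py <<'E'
import cv2,numpy as np
def ray(c,u,v,T=None):
    T=c["extrinsics"] if T is None else T
    d=T[:3,:3]@np.array([(u-c["cx"])/c["fx"],(v-c["cy"])/c["fy"],1.]); return T[:3,3],d/np.linalg.norm(d)
def plane(c,u,v,z,T=None):
    o,d=ray(c,u,v,T); return o+d*(z-o[2])/d[2]
def tri(rays):
    A=0;b=0
    for o,d in rays:
        P=np.eye(3)-np.outer(d,d);A=A+P;b=b+P@o
    x=np.linalg.solve(A,b); return x,max(np.linalg.norm((np.eye(3)-np.outer(d,d))@(x-o)) for o,d in rays)
def mask(im,s=80,v=90):
    h=cv2.cvtColor(im,cv2.COLOR_BGR2HSV); return ((h[...,1]<s)&(h[...,2]>v)).astype(np.uint8)*255
def blobs(im,lo=40,hi=3000,s=80,v=90):
    cs,_=cv2.findContours(mask(im,s,v),cv2.RETR_EXTERNAL,cv2.CHAIN_APPROX_NONE); r=[]
    for k in cs:
        m=cv2.moments(k)
        if lo<m["m00"]<hi: r.append((m["m10"]/m["m00"],m["m01"]/m["m00"],m["m00"],cv2.boundingRect(k)))
    return r
E
python3 - <<'E'
from workcell import *
from h import *
t=camera("top");s=camera("scene")
seeds=dict(tiny=((172,185),(436,272)),medium=((162,245),(455,208)),small=((347,244),(228,164)),large=((390,213),(162,176)),cast=((343,183),(202,222)),
p1=((236,164),(340,282)),p2=((246,187),(331,251)),p3=((257,210),(324,222)),p4=((267,234),(318,197)))
bt,bs=blobs(t["pixels"]),blobs(s["pixels"])
near=lambda b,p:min(b,key=lambda q:np.hypot(q[0]-p[0],q[1]-p[1]))
for n,(a,b) in seeds.items():
    A,B=near(bt,a),near(bs,b); x,e=tri([ray(t,*A[:2]),ray(s,*B[:2])])
    print(n,np.round(A[:3],1),A[3],np.round(B[:3],1),B[3],x.round(4),round(e,4), plane(t,*A[:2],.012).round(4) if n[0]=='p' else '')
E
```

```text
tiny [172.4 185.5 107.5] (166, 180, 14, 12) [436.1 271.8 316.5] (427, 261, 20, 24) [0.6186 0.2353 0.0209] 0.0 
medium [162.1 245.2 327.5] (151, 236, 23, 19) [454.7 208.2 738. ] (440, 192, 31, 34) [0.454  0.2561 0.0285] 0.0002 
small [345.7 244.5 182. ] (338, 237, 17, 16) [227.9 163.8 396. ] (218, 151, 20, 27) [ 0.4584 -0.2406  0.0238] 0.0006 
large [390.2 213.9 466.5] (377, 202, 27, 24) [162.1 176.  927.5] (146, 157, 32, 39) [ 0.5416 -0.3609  0.0321] 0.0005 
cast [342.4 184.3 178. ] (331, 171, 24, 24) [201.6 224.9 460. ] (186, 205, 33, 37) [ 0.6264 -0.2371  0.0076] 0.0008 
p1 [235.5 163.6 419. ] (224, 152, 24, 24) [436.1 271.8 316.5] (427, 261, 20, 24) [0.6726 0.1397 0.089 ] 0.0845 [0.6827 0.063  0.012 ]
p2 [235.5 163.6 419. ] (224, 152, 24, 24) [436.1 271.8 316.5] (427, 261, 20, 24) [0.6726 0.1397 0.089 ] 0.0845 [0.6827 0.063  0.012 ]
p3 [ 260.3  215.9 2053.5] (234, 173, 58, 91) [217.  194.3 154. ] (197, 188, 45, 14) [ 0.5742 -0.1047  0.1074] 0.1033 [ 0.5362 -0.0078  0.012 ]
p4 [ 260.3  215.9 2053.5] (234, 173, 58, 91) [227.9 163.8 396. ] (218, 151, 20, 27) [ 0.5598 -0.0968  0.1724] 0.0896 [ 0.5362 -0.0078  0.012 ]
```

```bash
python3 - <<'E'
from workcell import *
from h import *
for n,x0,y0,x1,y1 in (("top",205,130,300,270),("scene",280,150,380,330)):
    c=camera(n); im=c["pixels"].copy(); sub=np.zeros_like(im); sub[y0:y1,x0:x1]=im[y0:y1,x0:x1]
    for v in (150,180,200):
        print(n,v,[(np.round(b[:3],1).tolist(),b[3],plane(c,b[0],b[1],.012)[:2].round(4).tolist()) for b in blobs(sub,200,1500,80,v)])
E
```

```text
top 150 [([267.2, 233.5, 412.0], (256, 222, 24, 24), [0.4877, -0.0274]), ([257.0, 210.3, 408.0], (246, 199, 23, 24), [0.5518, 0.0015]), ([246.6, 186.8, 379.0], (235, 175, 24, 24), [0.6173, 0.0311]), ([235.5, 163.7, 346.0], (225, 153, 22, 22), [0.6826, 0.0629])]
top 180 [([266.8, 232.5, 352.0], (256, 222, 24, 22), [0.4905, -0.0263]), ([257.5, 210.1, 375.0], (248, 199, 21, 23), [0.5522, 0.0002])]
top 200 [([266.7, 232.3, 325.5], (256, 222, 24, 22), [0.4911, -0.026]), ([257.3, 210.1, 364.5], (248, 199, 21, 23), [0.5522, 0.0006])]
scene 150 [([339.4, 280.9, 636.0], (324, 268, 32, 27), [0.6836, 0.0634]), ([330.0, 249.9, 631.5], (315, 236, 32, 28), [0.6182, 0.0305]), ([320.7, 210.5, 1127.0], (302, 187, 37, 48), [0.5238, -0.0109])]
scene 180 [([324.0, 248.7, 312.0], (315, 237, 19, 26), [0.6186, 0.0185]), ([323.1, 221.8, 552.5], (309, 210, 29, 25), [0.5522, 0.0011]), ([317.7, 197.6, 454.5], (302, 188, 31, 20), [0.4901, -0.0256])]
scene 200 [([323.9, 248.6, 293.0], (315, 237, 18, 26), [0.6184, 0.0182]), ([322.9, 221.9, 531.5], (309, 210, 29, 25), [0.5524, 0.0007]), ([317.7, 197.7, 433.5], (303, 189, 30, 19), [0.4904, -0.0255])]
```

Everything is located. The plates from stop to knob are (.487,-.0285), (.5523,.0018), (.6176,.0321) and (.6829,.0623), with the row at 24.9°. I'll start with the large mould and keep the closing line across the row throughout.

```bash
python3 -m pendant '[1,0.52,0,0,0,0.09,1,0.52,0,0,0,0.09,1,0.52,0,0,0,0.09,1,0.52,0,0,0,0.09,1,0.52,0,0,0,0.09,1,0.52,0,0,0,0.09,1,0.52,0,0,0,0.09,1,0.52,0,0,0,0.09,1,0.52,0,0,0,0.09,1,0.52,0,0,0,0.09,1,0.52,0,0,0,0.09,1,0.52,0,0,0,0.09]' 1 40
```

```text
clock: 1.85
position: [0.5335, -0.3607, 0.1943]
ee_rot: [0.976, 0.216, -0.0, -0.0]
ft_force: [0.5, 0.2, 0.2]
grip_width: 0.0851
gripper_force: 0.0
```

```bash
cat > st.py <<'E'
import sys
from workcell import get_obs
from scipy.spatial.transform import Rotation as R
import numpy as np
o=get_obs(); M=R.from_quat(o["ee_rot"]).as_matrix(); g=np.array(list(map(float,sys.argv[1:4])))
a=np.degrees(np.arctan2(M[1,0],M[0,0])) # tool x heading, want 24.9
tilt=np.cross(M[:,2],[0,0,-1])
print("t",round(o["clock"],2),"pos",o["position"].round(4),"units to go",((g-o["position"])/.03).round(2),"turn units",(tilt/.12).round(2)[:2],round(np.radians(24.9-a)/.12,2),"w",round(o["grip_width"],4),"F",round(o["gripper_force"],1),o["ft_force"].round(1),"j",o["joint_positions"].round(2))
E
python3 st.py .5416 -.361 .012
```

```text
t 1.85 pos [ 0.5335 -0.3607  0.1943] units to go [ 0.27 -0.01 -6.08] turn units [-0. -0.] -0.0 w 0.0851 F 0.0 [0.5 0.2 0.2] j [-0.78  0.33  1.42 -0.    1.39  0.36]
```

```bash
python3 -m pendant '[0.27,0,-0.7,0,0,0,0,0,-0.7,0,0,0,0,0,-0.7,0,0,0,0,0,-0.7,0,0,0,0,0,-0.7,0,0,0,0,0,-0.7,0,0,0,0,0,-0.7,0,0,0,0,0,-0.6,0,0,0,0,0,-0.4,0,0,0,0,0,-0.2,0,0,0,0,0,0,0,0,0,0,0,0,0,0,0]'; python3 -m pendant '[0,0,0,0,0,0,0,0,0,0,0,0,0,0,0,0,0,0,0,0,0,0,0,0,0,0,0,0,0,0,0,0,0,0,0,0,0,0,0,0,0,0,0,0,0,0,0,0]' -1 40; python3 st.py .5416 -.361 .012
```

```text
clock: 3.35
position: [0.5412, -0.3618, 0.0122]
ee_rot: [0.976, 0.216, 0.0, 0.001]
ft_force: [-1.4, 0.6, 0.2]
grip_width: 0.0852
gripper_force: 0.0
clock: 4.35
position: [0.5411, -0.3617, 0.0124]
ee_rot: [0.976, 0.216, 0.0, 0.0]
ft_force: [-1.6, 0.8, 5.9]
grip_width: 0.0576
gripper_force: 42.5
t 4.35 pos [ 0.5411 -0.3617  0.0124] units to go [ 0.02  0.02 -0.01] turn units [0.01 0.01] 0.0 w 0.0576 F 42.5 [-1.6  0.8  5.9] j [-0.77  0.55  1.52 -0.    1.07  0.37]
```

```bash
python3 - <<'E'
from workcell import *
import cv2,numpy as np
w=camera("wrist")["pixels"]; s=camera("scene")["pixels"][90:250,90:300]
s=cv2.resize(s,(551,420),interpolation=cv2.INTER_CUBIC)
cv2.imwrite("pics/g1.png",cv2.resize(np.hstack([w,s]),(800,302)))
E
```

```text
(no output)
```

View pics/g1.png

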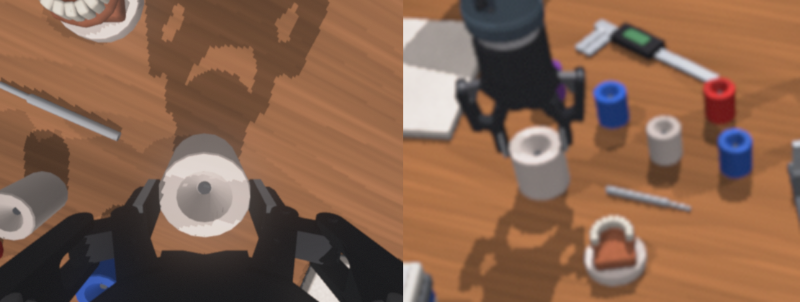

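The wrist view shows the mould centred between the pads, with its rim centre at about (284,258) at full scale.

```bash
cat >> h.py <<'E'
def wristpt(u,v,z):
    from workcell import get_obs,camera
    from scipy.spatial.transform import Rotation as R
    o=get_obs(); c=camera("wrist"); T=np.eye(4); T[:3,:3]=R.from_quat(o["ee_rot"]).as_matrix(); T[:3,3]=o["position"]
    return plane(c,u,v,z,T@c["T_tool_cam"])[:2].round(4)
E
python3 -c "
from h import *
print(wristpt(284,258,.06))"
python3 -m pendant '[0,0,0.3,0,0,0,0,0,0.7,0,0,0,0,0,1,0,0,0,0,0,1,0,0,0,0,0,1,0,0,0,0,0,0.5,0,0,0]'; python3 st.py .487 -.0285 .15
```

```text
[ 0.5479 -0.3581]
clock: 5.25
position: [0.5416, -0.3621, 0.1497]
ee_rot: [0.976, 0.216, 0.001, 0.002]
ft_force: [-0.4, 0.3, -3.3]
grip_width: 0.0576
gripper_force: 43.6
t 5.25 pos [ 0.5416 -0.3621  0.1497] units to go [-1.820e+00  1.112e+01  1.000e-02] turn units [0.02 0.02] 0.0 w 0.0576 F 43.6 [-0.4  0.3 -3.3] j [-0.77  0.38  1.45  0.    1.31  0.37]
```

```bash
cat >> h.py <<'E'
def rim(z,v,s=80,x=(215,355)):
    from workcell import get_obs,camera
    from scipy.spatial.transform import Rotation as R
    o=get_obs(); c=camera("wrist"); T=np.eye(4); T[:3,:3]=R.from_quat(o["ee_rot"]).as_matrix(); T[:3,3]=o["position"]; T=T@c["T_tool_cam"]
    m=mask(c["pixels"],s,v); m[:,:x[0]]=0; m[:,x[1]:]=0; m=cv2.morphologyEx(m,cv2.MORPH_OPEN,np.ones((5,5)))
    k=max(cv2.findContours(m,cv2.RETR_EXTERNAL,cv2.CHAIN_APPROX_NONE)[0],key=cv2.contourArea); k=cv2.convexHull(k)
    P=np.array([plane(c,*q[0],z,T)[:2] for q in k.astype(float)]); ctr,r=cv2.minEnclosingCircle((P*1000).astype(np.float32))
    M=R.from_quat(o["ee_rot"]).as_matrix(); d=np.array(ctr)/1000-o["position"][:2]
    return dict(c=np.round(ctr,1),r=round(r,1),tool=(M[:2,:2].T@d*1000).round(1),box=cv2.boundingRect(k))
E
python3 -c "
from h import *
for v in (150,180,195,210): print(v,rim(.1497+.048,v))"
```

```text
150 {'c': array([ 541.3, -361.6]), 'r': 29.5, 'tool': array([ 0. , -0.6]), 'box': (223, 213, 124, 117)}
180 {'c': array([ 541.1, -362.3]), 'r': 29.2, 'tool': array([-0.7, -0.6]), 'box': (224, 214, 122, 115)}
195 {'c': array([ 554.9, -356.7]), 'r': 24.0, 'tool': array([14.3,  0.5]), 'box': (232, 215, 109, 39)}
210 {'c': array([ 555.9, -355.6]), 'r': 22.6, 'tool': array([16.1,  0.8]), 'box': (235, 215, 104, 37)}
```

```bash
python3 -m pendant '[-0.15,0.5,0,0,0,0,-0.15,1,0,0,0,0,-0.16,1,0,0,0,0,-0.16,1,0,0,0,0,-0.15,1,0,0,0,0,-0.15,1,0,0,0,0,-0.15,1,0,0,0,0,-0.15,1,0,0,0,0,-0.15,1,0,0,0,0,-0.15,1,0,0,0,0,-0.15,1,0,0,0,0,-0.15,0.6,0,0,0,0]'; python3 -m pendant '[0,0,-0.3,0,0,0,0,0,-0.7,0,0,0,0,0,-0.7,0,0,0,0,0,-0.7,0,0,0,0,0,-0.6,0,0,0,0,0,-0.4,0,0,0,0,0,0,0,0,0]'; python3 st.py .487 -.0285 .0245
```

```text
clock: 6.95
position: [0.4844, -0.0262, 0.1453]
ee_rot: [0.976, 0.216, -0.001, -0.001]
ft_force: [-0.3, -0.1, -2.8]
grip_width: 0.0576
gripper_force: 43.7
clock: 7.82
position: [0.4851, -0.0285, 0.0432]
ee_rot: [0.977, 0.215, -0.001, -0.001]
ft_force: [0.3, -0.5, -3.7]
grip_width: 0.0576
gripper_force: 43.8
t 7.83 pos [ 0.4851 -0.0285  0.0432] units to go [ 0.06 -0.   -0.62] turn units [-0.   -0.02] 0.01 w 0.0576 F 43.8 [ 0.3 -0.5 -3.7] j [-0.3   0.19  1.94 -0.    1.02  0.83]
```

```bash
python3 -m pendant '[0.06,0,-0.25,0,0,0,0,0,-0.2,0,0,0,0,0,-0.1,0,0,0,0,0,-0.05,0,0,0,0,0,0,0,0,0]'; python3 st.py .487 -.0285 .0245
```

```text
clock: 8.45
position: [0.4879, -0.0283, 0.0264]
ee_rot: [0.976, 0.216, 0.0, 0.0]
ft_force: [0.5, -1.1, -3.4]
grip_width: 0.058
gripper_force: 43.8
t 8.45 pos [ 0.4879 -0.0283  0.0264] units to go [-0.03 -0.01 -0.06] turn units [0. 0.] 0.0 w 0.058 F 43.8 [ 0.5 -1.1 -3.4] j [-0.3   0.22  1.94 -0.    0.98  0.83]
```

```bash
python3 -m pendant '[0,0,-0.06,0,0,0,0,0,0,0,0,0]'; python3 -m pendant '[0,0,0,0,0,0,0,0,0,0,0,0,0,0,0,0,0,0,0,0,0,0,0,0,0,0,0,0,0,0,0,0,0,0,0,0]' 1; python3 st.py .487 -.0285 .0245;  python3 -m pendant '[0,0,0.4,0,0,0,0,0,0.8,0,0,0,0,0,1,0,0,0,0,0,1,0,0,0,0,0,0.6,0,0,0,0,0,0,0,0,0]'; python3 st.py .4584 -.2406 .010; python3 -c "
from h import *
for v in (150,180): print(v,rim(.072,v))"
```

```text
clock: 8.7
position: [0.4879, -0.0283, 0.0246]
ee_rot: [0.977, 0.216, 0.0, 0.0]
ft_force: [0.0, -0.2, -2.9]
grip_width: 0.0576
gripper_force: 43.8
clock: 9.45
position: [0.4879, -0.0283, 0.0246]
ee_rot: [0.977, 0.215, 0.0, -0.0]
ft_force: [-0.2, -0.1, 0.2]
grip_width: 0.0853
gripper_force: 0.0
t 9.45 pos [ 0.4879 -0.0283  0.0246] units to go [-0.03 -0.01 -0.  ] turn units [-0.  0.] 0.0 w 0.0853 F 0.0 [-0.2 -0.1  0.2] j [-0.3   0.22  1.95  0.    0.97  0.83]
clock: 10.2
position: [0.4893, -0.0287, 0.1408]
ee_rot: [0.976, 0.216, 0.002, 0.001]
ft_force: [0.3, -0.6, -0.1]
grip_width: 0.0854
gripper_force: 0.0
t 10.2 pos [ 0.4893 -0.0287  0.1408] units to go [-1.03 -7.06 -4.36] turn units [0.01 0.04] 0.0 w 0.0854 F 0.0 [ 0.3 -0.6 -0.1] j [-0.3   0.04  1.87  0.    1.22  0.84]
150 {'c': array([603.3,  26.5]), 'r': 26.5, 'tool': array([126.6,  -2.1]), 'box': (244, 0, 75, 75)}
180 {'c': array([603.1,  26.4]), 'r': 26.2, 'tool': array([127.2,  -1.5]), 'box': (245, 0, 75, 73)}
```

```bash
python3 -m pendant '[-0.13,-0.7,0,0,0,0,-0.13,-0.9,0,0,0,0,-0.13,-0.9,0,0,0,0,-0.13,-0.9,0,0,0,0,-0.13,-0.9,0,0,0,0,-0.13,-0.9,0,0,0,0,-0.13,-0.9,0,0,0,0,-0.12,-0.9,0,0,0,0,0,0,0,0,0,0,0,0,0,0,0,0]' 0.45; python3 st.py .4584 -.2406 .010; python3 -c "
from h import *
for v in (150,180): print(v,rim(.044,v))"
```

```text
clock: 11.55
position: [0.4564, -0.2374, 0.1376]
ee_rot: [0.977, 0.215, -0.001, -0.001]
ft_force: [0.2, 0.0, -0.2]
grip_width: 0.0619
gripper_force: 0.0
t 11.55 pos [ 0.4564 -0.2374  0.1376] units to go [ 0.07 -0.11 -4.25] turn units [-0.01 -0.01] 0.0 w 0.0619 F 0.0 [ 0.2  0.  -0.2] j [-0.71  0.11  1.81  0.    1.23  0.43]
150 {'c': array([ 457.5, -240.3]), 'r': 20.0, 'tool': array([-0.2,  3.1]), 'box': (266, 178, 45, 44)}
180 {'c': array([ 457.1, -240.6]), 'r': 19.8, 'tool': array([-1. ,  3.3]), 'box': (266, 180, 45, 42)}
```

```bash
python3 -m pendant '[0.05,-0.1,-0.4,0,0,0,0,0,-0.7,0,0,0,0,0,-0.7,0,0,0,0,0,-0.7,0,0,0,0,0,-0.7,0,0,0,0,0,-0.6,0,0,0,0,0,-0.3,0,0,0,0,0,-0.15,0,0,0,0,0,0,0,0,0]'; python3 -m pendant '[0,0,0,0,0,0,0,0,0,0,0,0,0,0,0,0,0,0,0,0,0,0,0,0,0,0,0,0,0,0,0,0,0,0,0,0]' -1 40; python3 st.py .458 -.2405 .01;  python3 -m pendant '[0,0,0.3,0,0,0,0,0,0.7,0,0,0,0,0,1,0,0,0,0,0,1,0,0,0,0,0,1,0,0,0,0,0,0.6,0,0,0,0,0,0,0,0,0]'; python3 st.py .6176 .0321 .145; python3 -c "
from h import *
for v in (150,180): print(v,rim(.145+.034,v))"
```

```text
clock: 12.78
position: [0.4587, -0.2414, 0.0112]
ee_rot: [0.976, 0.216, 0.0, 0.0]
ft_force: [0.8, 0.8, -0.5]
grip_width: 0.0623
gripper_force: 0.0
clock: 13.52
position: [0.4584, -0.2413, 0.0111]
ee_rot: [0.977, 0.215, -0.0, -0.0]
ft_force: [0.5, -0.7, 0.4]
grip_width: 0.0001
gripper_force: 0.0
t 13.53 pos [ 0.4584 -0.2413  0.0111] units to go [-0.01  0.03 -0.04] turn units [-0. -0.] 0.0 w 0.0001 F 0.0 [ 0.5 -0.7  0.4] j [-0.71  0.3   1.88  0.    0.96  0.42]
clock: 14.4
position: [0.4593, -0.242, 0.1506]
ee_rot: [0.977, 0.216, 0.001, 0.001]
ft_force: [0.7, -0.1, -0.6]
grip_width: 0.0004
gripper_force: 0.0
t 14.4 pos [ 0.4593 -0.242   0.1506] units to go [ 5.28  9.14 -0.19] turn units [0.02 0.02] 0.0 w 0.0004 F 0.0 [ 0.7 -0.1 -0.6] j [-0.71  0.1   1.79 -0.    1.25  0.42]
150 {'c': array([ 486.9, -227.3]), 'r': 10.7, 'tool': array([31.2, -1.7]), 'box': (260, 177, 43, 41)}
180 {'c': array([ 486.7, -227.3]), 'r': 10.5, 'tool': array([31.5, -0.9]), 'box': (262, 177, 42, 41)}
```

```bash
python3 - <<'E'
from workcell import *
import cv2,numpy as np
w=camera("wrist")["pixels"]; s=camera("scene")["pixels"][90:250,90:300]
s=cv2.resize(s,(551,420),interpolation=cv2.INTER_CUBIC)
cv2.imwrite("pics/g2.png",cv2.resize(np.hstack([w,s]),(800,302)))
E
```

```text
(no output)
```

View pics/g2.png

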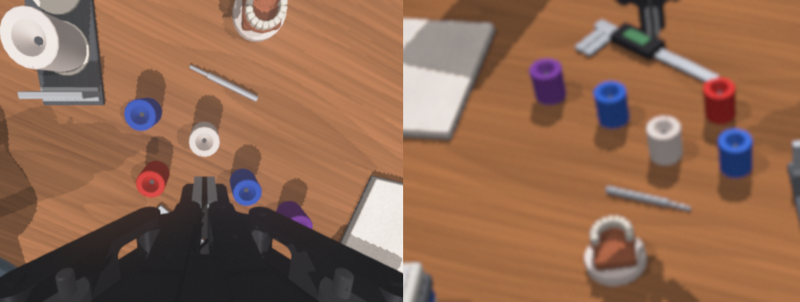

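```bash
python3 - <<'E'
from workcell import *
from h import *
for v in (150,180): print(v,rim(.044,v))
t=camera("top");s=camera("scene")
for c,p in ((t,(346,244)),(s,(228,164))):
    for b in blobs(c["pixels"]):
        if np.hypot(b[0]-p[0],b[1]-p[1])<25: print(np.round(b[:3],1),b[3])
E
```

```text
150 {'c': array([ 457.8, -240.3]), 'r': 20.4, 'tool': array([ 0.2, -0.2]), 'box': (263, 176, 43, 42)}
180 {'c': array([ 457.5, -240.6]), 'r': 20.0, 'tool': array([-0.2, -0.2]), 'box': (263, 177, 43, 41)}
[227.9 163.7 395. ] (218, 151, 20, 27)
```

```bash
python3 -m pendant '[0,0,0,0,0,0,0,0,0,0,0,0,0,0,0,0,0,0,0,0,0,0,0,0]' 0.45;  python3 -m pendant '[0,0,-0.4,0,0,0,0,0,-0.7,0,0,0,0,0,-0.7,0,0,0,0,0,-0.7,0,0,0,0,0,-0.7,0,0,0,0,0,-0.7,0,0,0,0,0,-0.6,0,0,0,0,0,-0.15,0,0,0,0,0,0,0,0,0]'; python3 st.py .458 -.2405 .01; python3 - <<'E'
from workcell import *
import cv2,numpy as np
w=camera("wrist")["pixels"]; s=camera("scene")["pixels"][90:250,90:300]
s=cv2.resize(s,(551,420),interpolation=cv2.INTER_CUBIC)
cv2.imwrite("pics/g3.png",cv2.resize(np.hstack([w,s]),(800,302)))
E
```

```text
clock: 15.3
position: [0.4585, -0.2413, 0.1491]
ee_rot: [0.977, 0.216, 0.0, 0.0]
ft_force: [-0.6, -0.1, 1.3]
grip_width: 0.0621
gripper_force: 0.0
clock: 16.42
position: [0.4584, -0.2413, 0.0094]
ee_rot: [0.977, 0.215, -0.0, -0.0]
ft_force: [0.1, -0.1, -0.0]
grip_width: 0.0618
gripper_force: 0.0
t 16.43 pos [ 0.4584 -0.2413  0.0094] units to go [-0.01  0.03  0.02] turn units [-0. -0.] 0.0 w 0.0618 F 0.0 [ 0.1 -0.1 -0. ] j [-0.71  0.31  1.88  0.    0.96  0.42]
```

View pics/g3.png

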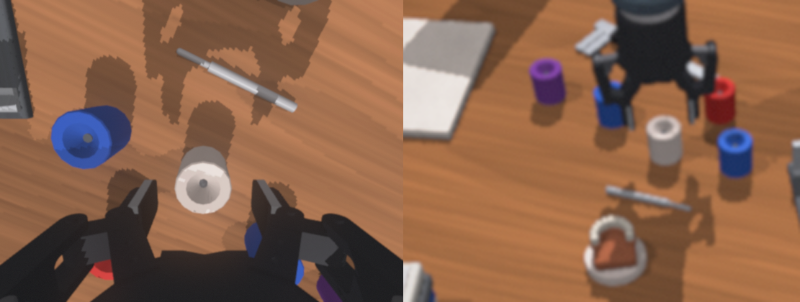

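```bash
python3 - <<'E'
from workcell import *
from h import *
for v in (150,170): print(v,rim(.044,v,x=(240,325)))
s=camera("scene"); T=np.linalg.inv(s["extrinsics"])
o=get_obs(); print(o["position"])
from scipy.spatial.transform import Rotation as R
M=R.from_quat(o["ee_rot"]).as_matrix()
for y in (-.031,0,.031):
  for z in (-.03,0):
    p=T[:3,:3]@(o["position"]+M@[0,y,z])+T[:3,3]; print(y,z,s["fx"]*p[0]/p[2]+s["cx"],s["fy"]*p[1]/p[2]+s["cy"])
cv2.imwrite("pics/z.png",cv2.resize(s["pixels"][110:210,170:290],(720,600),interpolation=cv2.INTER_CUBIC))
E
```

```text
150 {'c': array([ 457.8, -240. ]), 'r': 19.9, 'tool': array([-0.4, -2.1]), 'box': (242, 225, 78, 72)}
170 {'c': array([ 457.4, -240.2]), 'r': 19.7, 'tool': array([-0.9, -2.2]), 'box': (241, 226, 79, 71)}
[ 0.45900163 -0.24174588  0.01034412]
-0.031 -0.03 240.5045838817884 157.03703191939016
-0.031 0 241.22320575026276 166.6750045558697
0 -0.03 226.52518847275502 158.47612558820663
0 0 227.51081768392504 168.11286219971544
0.031 -0.03 212.46854889051752 159.92317107449148
0.031 0 213.72410136792377 169.55851377714993
```

View pics/z.png

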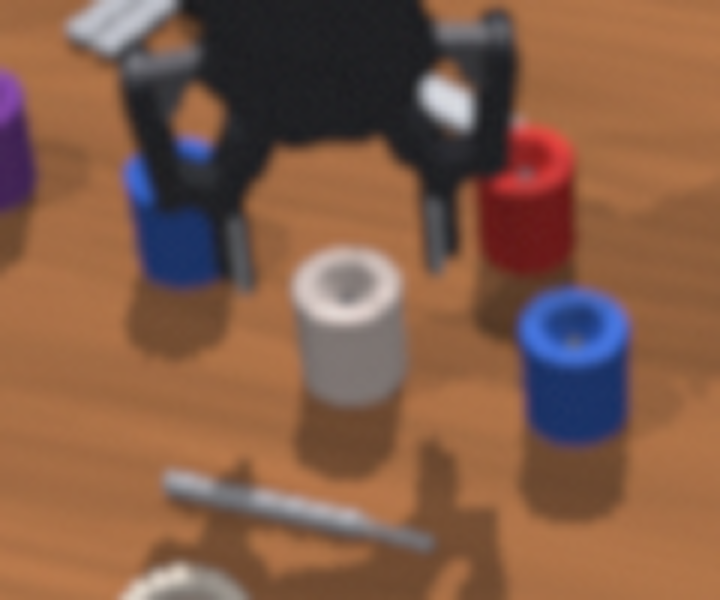

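```bash
python3 - <<'E'
from workcell import *
from h import *
from scipy.spatial.transform import Rotation as R
s=camera("scene"); o=get_obs(); M=R.from_quat(o["ee_rot"]).as_matrix(); w=camera("wrist"); T=np.eye(4); T[:3,:3]=M; T[:3,3]=o["position"]; T=T@w["T_tool_cam"]
a,b=(210.5,158),(242.5,154.7); l,r=(215.5,253),(358.6,253)
for p,q in ((a,l),(b,r),(a,r),(b,l)):
    x,e=tri([ray(s,*p),ray(w,*q,T)]); print(x.round(4),round(e,4),"tool",(M.T@(x-o["position"])*1000).round(1))
cv2.imwrite("pics/w.png",w["pixels"][180:420])
E
```

```text
[ 0.5066 -0.229   0.1127] 0.0286 tool [  48.6    8.7 -102.4]
[ 0.5038 -0.211   0.1198] 0.0283 tool [  53.7   -8.8 -109.6]
[ 0.4811 -0.2691  0.0547] 0.0004 tool [  8.6  34.3 -44.4]
[ 0.4514 -0.2079  0.0528] 0.0016 tool [  7.4 -33.8 -42.6]
```

View pics/w.png

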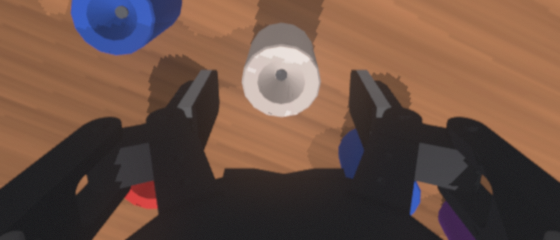

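The two views triangulate the fingertips to z≈54 mm with the TCP reported at 10 mm. The fingers are physically about 40 mm shorter than the TCP says, so they closed above the mould. The mould hasn't moved. I'll go lower in guarded steps.

```bash
python3 -m pendant '[0,0,-0.2,0,0,0,0,0,-0.2,0,0,0,0,0,-0.2,0,0,0,0,0,0,0,0,0]'; python3 -m pendant '[0,0,-0.2,0,0,0,0,0,-0.2,0,0,0,0,0,0,0,0,0]'; python3 st.py .458 -.2405 -.02
```

```text
clock: 17.27
position: [0.4579, -0.2408, -0.0093]
ee_rot: [0.977, 0.215, -0.0, -0.001]
ft_force: [-0.1, 0.1, -0.1]
grip_width: 0.0618
gripper_force: 0.0
clock: 17.65
position: [0.458, -0.2409, -0.0211]
ee_rot: [0.977, 0.215, -0.0, -0.001]
ft_force: [-0.1, -0.5, -0.3]
grip_width: 0.0618
gripper_force: 0.0
t 17.65 pos [ 0.458  -0.2409 -0.0211] units to go [0.   0.01 0.04] turn units [-0.01 -0.01] 0.0 w 0.0618 F 0.0 [-0.1 -0.5 -0.3] j [-0.71  0.36  1.88 -0.    0.9   0.42]
```

```bash
python3 -m pendant '[0,0,0,0,0,0,0,0,0,0,0,0,0,0,0,0,0,0,0,0,0,0,0,0,0,0,0,0,0,0,0,0,0,0,0,0]' -1 40; python3 st.py .458 -.2405 -.02;  python3 -m pendant '[0,0,0.3,0,0,0,0,0,0.7,0,0,0,0,0,1,0,0,0,0,0,1,0,0,0,0,0,0.5,0,0,0,0,0,0,0,0,0]'; python3 st.py .6176 .0321 .08; python3 -c "
from h import *
for v in (150,180): print(v,rim(.081+.044,v))"
```

```text
clock: 18.4
position: [0.4587, -0.2415, -0.0201]
ee_rot: [0.977, 0.215, 0.0, 0.0]
ft_force: [0.9, -1.0, 4.1]
grip_width: 0.0386
gripper_force: 40.4
t 18.4 pos [ 0.4587 -0.2415 -0.0201] units to go [-0.02  0.03  0.  ] turn units [0. 0.] 0.0 w 0.0386 F 40.4 [ 0.9 -1.   4.1] j [-0.71  0.36  1.88  0.    0.9   0.42]
clock: 19.15
position: [0.4589, -0.2417, 0.0854]
ee_rot: [0.977, 0.215, 0.001, 0.001]
ft_force: [-0.5, -0.0, -2.0]
grip_width: 0.0385
gripper_force: 40.4
t 19.15 pos [ 0.4589 -0.2417  0.0854] units to go [ 5.29  9.13 -0.18] turn units [0.01 0.01] 0.0 w 0.0385 F 40.4 [-0.5 -0.  -2. ] j [-0.71  0.18  1.84  0.    1.11  0.42]
150 {'c': array([ 445.5, -247.3]), 'r': 24.1, 'tool': array([-14.5,  -0.6]), 'box': (238, 248, 93, 87)}
180 {'c': array([ 445. , -246.7]), 'r': 23.2, 'tool': array([-14.3,  -0.5]), 'box': (239, 251, 91, 84)}
```

```bash
python3 -m pendant '[0.2,0.4,0,0,0,0,0.46,0.8,0,0,0,0,0.48,0.83,0,0,0,0,0.48,0.83,0,0,0,0,0.48,0.83,0,0,0,0,0.48,0.83,0,0,0,0,0.48,0.83,0,0,0,0,0.48,0.83,0,0,0,0,0.48,0.83,0,0,0,0,0.48,0.83,0,0,0,0,0.48,0.83,0,0,0,0,0.3,0.45,0,0,0,0]'; python3 -m pendant '[0,0,0,0,0,0,0,0,-0.3,0,0,0,0,0,-0.6,0,0,0,0,0,-0.7,0,0,0,0,0,-0.6,0,0,0,0,0,-0.3,0,0,0,0,0,0,0,0,0]'; python3 st.py .6176 .0321 -.008
```

```text
clock: 20.75
position: [0.6165, 0.0344, 0.0833]
ee_rot: [0.976, 0.216, -0.001, -0.0]
ft_force: [0.2, 0.0, -1.4]
grip_width: 0.0393
gripper_force: 40.4
clock: 21.62
position: [0.6162, 0.0324, 0.0085]
ee_rot: [0.977, 0.215, -0.001, -0.0]
ft_force: [0.3, 0.2, -1.0]
grip_width: 0.0389
gripper_force: 40.4
t 21.62 pos [0.6162 0.0324 0.0085] units to go [ 0.05 -0.01 -0.55] turn units [-0.   -0.02] 0.0 w 0.0389 F 40.4 [ 0.3  0.2 -1. ] j [-0.14  0.49  1.61  0.    1.04  1.  ]
```

```bash
python3 -m pendant '[0.04,0,-0.25,0,0,0,0,0,-0.17,0,0,0,0,0,-0.1,0,0,0,0,0,0,0,0,0]'; python3 st.py .6176 .0321 -.008
```

```text
clock: 22.12
position: [0.6179, 0.0324, -0.0062]
ee_rot: [0.977, 0.216, -0.0, -0.0]
ft_force: [-0.2, 0.7, -1.3]
grip_width: 0.0386
gripper_force: 40.4
t 22.12 pos [ 0.6179  0.0324 -0.0062] units to go [-0.01 -0.01 -0.06] turn units [-0. -0.] 0.0 w 0.0386 F 40.4 [-0.2  0.7 -1.3] j [-0.14  0.52  1.61  0.    1.01  1.  ]
```

```bash
python3 -m pendant '[0,0,-0.08,0,0,0,0,0,0,0,0,0]'; python3 -m pendant '[0,0,0,0,0,0,0,0,0,0,0,0,0,0,0,0,0,0,0,0,0,0,0,0,0,0,0,0,0,0,0,0,0,0,0,0]' 0.8;  python3 -m pendant '[0,0,0.4,0,0,0,0,0,0.8,0,0,0,0,0,1,0,0,0,0,0,0.8,0,0,0,0,0,0,0,0,0]' 1; python3 st.py .454 .256 .08
```

```text
clock: 22.38
position: [0.6185, 0.0322, -0.0081]
ee_rot: [0.977, 0.215, 0.0, 0.0]
ft_force: [0.3, 0.2, -0.2]
grip_width: 0.0393
gripper_force: 40.5
clock: 23.12
position: [0.618, 0.0323, -0.0084]
ee_rot: [0.977, 0.215, -0.0, -0.0]
ft_force: [-0.3, 0.7, 0.3]
grip_width: 0.0768
gripper_force: 0.0
clock: 23.75
position: [0.6203, 0.032, 0.0848]
ee_rot: [0.976, 0.216, 0.003, 0.001]
ft_force: [0.2, -1.1, -0.3]
grip_width: 0.0854
gripper_force: 0.0
t 23.75 pos [0.6203 0.032  0.0848] units to go [-5.54  7.47 -0.16] turn units [0.01 0.05] 0.0 w 0.0854 F 0.0 [ 0.2 -1.1 -0.3] j [-0.14  0.39  1.58  0.    1.17  1.  ]
```

```bash
python3 -m pendant '[-0.3,0.4,0,0,0,0,-0.6,0.8,0,0,0,0,-0.6,0.8,0,0,0,0,-0.6,0.8,0,0,0,0,-0.6,0.8,0,0,0,0,-0.6,0.8,0,0,0,0,-0.6,0.8,0,0,0,0,-0.6,0.8,0,0,0,0,-0.6,0.8,0,0,0,0,-0.4,0.6,0,0,0,0,0,0,0,0,0,0,0,0,0,0,0,0]'; python3 st.py .454 .256 -.015; python3 -c "
from h import *
for v in (130,150,180): print(v,rim(.052,v))"
```

```text
clock: 25.25
position: [0.4524, 0.254, 0.0808]
ee_rot: [0.976, 0.216, -0.001, 0.0]
ft_force: [0.4, -0.9, 0.3]
grip_width: 0.0853
gripper_force: 0.0
t 25.25 pos [0.4524 0.254  0.0808] units to go [ 0.05  0.07 -3.19] turn units [ 0.   -0.01] -0.0 w 0.0853 F 0.0 [ 0.4 -0.9  0.3] j [ 0.28  0.19  1.84 -0.    1.11  1.42]
130 {'c': array([453.9, 256. ]), 'r': 25.6, 'tool': array([ 2.3, -1.1]), 'box': (247, 184, 72, 70)}
150 {'c': array([453.3, 255.8]), 'r': 25.1, 'tool': array([ 1.2, -1.5]), 'box': (246, 186, 73, 68)}
180 {'c': array([453. , 255.4]), 'r': 24.8, 'tool': array([ 0.7, -1.6]), 'box': (247, 187, 71, 67)}
```

```bash
python3 -m pendant '[0.04,0.06,-0.4,0,0,0,0,0,-0.7,0,0,0,0,0,-0.7,0,0,0,0,0,-0.7,0,0,0,0,0,-0.5,0,0,0,0,0,-0.2,0,0,0,0,0,-0.1,0,0,0,0,0,0,0,0,0]'; python3 -m pendant '[0,0,0,0,0,0,0,0,0,0,0,0,0,0,0,0,0,0,0,0,0,0,0,0,0,0,0,0,0,0,0,0,0,0,0,0]' -1 40; python3 st.py .454 .256 -.018
```

```text
clock: 26.4
position: [0.4547, 0.2562, -0.0171]
ee_rot: [0.977, 0.215, 0.0, -0.0]
ft_force: [-0.1, -0.2, 0.1]
grip_width: 0.0854
gripper_force: 0.0
clock: 27.15
position: [0.4548, 0.2563, -0.0167]
ee_rot: [0.977, 0.216, 0.001, -0.0]
ft_force: [-1.3, -0.4, 6.0]
grip_width: 0.0489
gripper_force: 41.4
t 27.15 pos [ 0.4548  0.2563 -0.0167] units to go [-0.03 -0.01 -0.04] turn units [-0.    0.01] 0.0 w 0.0489 F 41.4 [-1.3 -0.4  6. ] j [0.29 0.36 1.87 0.   0.91 1.42]
```

```bash
python3 -m pendant '[0,0,0.3,0,0,0,0,0,0.7,0,0,0,0,0,1,0,0,0,0,0,1,0,0,0,0,0,0.5,0,0,0,0,0,0,0,0,0]'; python3 -m pendant '[0.15,-0.4,0,0,0,0,0.31,-0.8,0,0,0,0,0.31,-0.8,0,0,0,0,0.31,-0.8,0,0,0,0,0.31,-0.8,0,0,0,0,0.31,-0.8,0,0,0,0,0.31,-0.8,0,0,0,0,0.31,-0.8,0,0,0,0,0.31,-0.8,0,0,0,0,0.31,-0.8,0,0,0,0,0.31,-0.9,0,0,0,0,0,0,0,0,0,0]'; python3 st.py .5523 .0018 -.005
```

```text
clock: 27.9
position: [0.4549, 0.2563, 0.0884]
ee_rot: [0.977, 0.215, 0.001, -0.0]
ft_force: [-0.4, -0.3, -1.6]
grip_width: 0.0491
gripper_force: 41.8
clock: 29.4
position: [0.5513, -0.0013, 0.0861]
ee_rot: [0.977, 0.214, -0.001, -0.0]
ft_force: [-0.7, -0.7, -2.1]
grip_width: 0.0492
gripper_force: 42.0
t 29.4 pos [ 0.5513 -0.0013  0.0861] units to go [ 0.03  0.1  -3.04] turn units [ 0.   -0.02] 0.03 w 0.0492 F 42.0 [-0.7 -0.7 -2.1] j [-0.22  0.25  1.76 -0.    1.13  0.92]
```

```bash
python3 -m pendant '[0.02,0.05,-0.3,0,0,0,0,0,-0.6,0,0,0,0,0,-0.7,0,0,0,0,0,-0.5,0,0,0,0,0,-0.4,0,0,0,0,0,-0.2,0,0,0,0,0,0,0,0,0,0,0,0,0,0,0]'; python3 st.py .5523 .0018 -.005
```

```text
clock: 30.4
position: [0.553, 0.0025, 0.0072]
ee_rot: [0.976, 0.216, 0.001, 0.0]
ft_force: [0.0, -1.0, -1.9]
grip_width: 0.0488
gripper_force: 42.0
t 30.4 pos [0.553  0.0025 0.0072] units to go [-0.02 -0.02 -0.41] turn units [0.   0.01] 0.0 w 0.0488 F 42.0 [ 0.  -1.  -1.9] j [-0.21  0.38  1.79 -0.    0.98  0.93]
```

```bash
python3 -m pendant '[0,-0.02,-0.2,0,0,0,0,0,-0.15,0,0,0,0,0,-0.06,0,0,0,0,0,0,0,0,0]';  python3 st.py .5523 .0018 -.005; python3 -m pendant '[0,0,0,0,0,0,0,0,0,0,0,0,0,0,0,0,0,0,0,0,0,0,0,0,0,0,0,0,0,0,0,0,0,0,0,0]' 0.9;  python3 -m pendant '[0,0,0.4,0,0,0,0,0,0.8,0,0,0,0,0,1,0,0,0,0,0,0.8,0,0,0,0,0,0,0,0,0]' 0.5; python3 st.py .6186 .2353 .08
```

```text
clock: 30.9
position: [0.5523, 0.0019, -0.0047]
ee_rot: [0.976, 0.216, -0.0, 0.0]
ft_force: [-5.5, 0.1, 9.9]
grip_width: 0.0489
gripper_force: 43.0
t 30.9 pos [ 0.5523  0.0019 -0.0047] units to go [-0.   -0.   -0.01] turn units [ 0. -0.] -0.0 w 0.0489 F 43.0 [-5.5  0.1  9.9] j [-0.21  0.4   1.79 -0.    0.96  0.93]
clock: 31.65
position: [0.5523, 0.002, -0.0058]
ee_rot: [0.977, 0.215, -0.0, -0.0]
ft_force: [0.2, 0.1, -1.5]
grip_width: 0.0812
gripper_force: 0.0
clock: 32.28
position: [0.5545, 0.0016, 0.0872]
ee_rot: [0.976, 0.216, 0.003, 0.001]
ft_force: [0.8, -0.4, 0.2]
grip_width: 0.0636
gripper_force: 0.0
t 32.27 pos [0.5545 0.0016 0.0872] units to go [ 2.14  7.79 -0.24] turn units [0.01 0.05] 0.0 w 0.0636 F 0.0 [ 0.8 -0.4  0.2] j [-0.21  0.25  1.75 -0.    1.13  0.93]
```

```bash
python3 -m pendant '[0.12,0.4,0,0,0,0,0.22,0.82,0,0,0,0,0.22,0.82,0,0,0,0,0.22,0.82,0,0,0,0,0.22,0.82,0,0,0,0,0.22,0.82,0,0,0,0,0.22,0.82,0,0,0,0,0.22,0.82,0,0,0,0,0.22,0.82,0,0,0,0,0.22,0.82,0,0,0,0,0,0,0,0,0,0,0,0,0,0,0,0]' 0.4; python3 st.py .6186 .2353 -.03; python3 -c "
from h import *
for v in (130,150,180): print(v,rim(.036,v))"
```

```text
clock: 33.78
position: [0.6143, 0.2353, 0.0829]
ee_rot: [0.976, 0.216, -0.001, 0.0]
ft_force: [0.0, -0.6, -0.1]
grip_width: 0.0597
gripper_force: 0.0
t 33.77 pos [0.6143 0.2353 0.0829] units to go [ 0.14 -0.   -3.76] turn units [ 0.01 -0.02] -0.0 w 0.0597 F 0.0 [ 0.  -0.6 -0.1] j [ 0.19  0.47  1.47 -0.    1.2   1.32]
130 {'c': array([618.4, 235.8]), 'r': 15.7, 'tool': array([3.9, 1.3]), 'box': (267, 190, 40, 40)}
150 {'c': array([618. , 235.2]), 'r': 15.1, 'tool': array([3.2, 1.3]), 'box': (266, 192, 40, 38)}
180 {'c': array([617.6, 234.9]), 'r': 14.9, 'tool': array([2.6, 1. ]), 'box': (266, 193, 40, 37)}
```

```bash
python3 -m pendant '[0.13,0,-0.4,0,0,0,0,0,-0.7,0,0,0,0,0,-0.7,0,0,0,0,0,-0.7,0,0,0,0,0,-0.6,0,0,0,0,0,-0.3,0,0,0,0,0,-0.2,0,0,0,0,0,-0.07,0,0,0,0,0,0,0,0,0]'; python3 -m pendant '[0,0,0,0,0,0,0,0,0,0,0,0,0,0,0,0,0,0,0,0,0,0,0,0,0,0,0,0,0,0,0,0,0,0,0,0]' -1 30; python3 st.py .6186 .2353 -.027
```

```text
clock: 35.05
position: [0.6197, 0.2355, -0.0253]
ee_rot: [0.977, 0.216, 0.0, 0.0]
ft_force: [0.2, 0.9, -0.5]
grip_width: 0.0598
gripper_force: 0.0
clock: 35.8
position: [0.6199, 0.2355, -0.0251]
ee_rot: [0.977, 0.215, 0.001, 0.0]
ft_force: [-0.8, 0.7, 5.2]
grip_width: 0.0287
gripper_force: 29.8
t 35.8 pos [ 0.6199  0.2355 -0.0251] units to go [-0.04 -0.01 -0.06] turn units [-0.    0.01] 0.0 w 0.0287 F 29.8 [-0.8  0.7  5.2] j [0.18 0.62 1.49 0.   1.03 1.32]
```

```bash
python3 -m pendant '[0,0,0.3,0,0,0,0,0,0.7,0,0,0,0,0,1,0,0,0,0,0,1,0,0,0,0,0,0.5,0,0,0,0,0,0,0,0,0]'; python3 -m pendant '[0.15,-0.4,0,0,0,0,0.27,-0.74,0,0,0,0,0.28,-0.77,0,0,0,0,0.28,-0.77,0,0,0,0,0.28,-0.77,0,0,0,0,0.28,-0.77,0,0,0,0,0.28,-0.77,0,0,0,0,0.28,-0.77,0,0,0,0,0,0,0,0,0,0,0,0,0,0,0,0]'; python3 st.py .6829 .0623 -.013; python3 -m pendant '[0,0,-0.3,0,0,0,0,0,-0.6,0,0,0,0,0,-0.7,0,0,0,0,0,-0.6,0,0,0,0,0,-0.4,0,0,0,0,0,-0.1,0,0,0,0,0,0,0,0,0,0,0,0,0,0,0]'; python3 st.py .6829 .0623 -.013
```

```text
clock: 36.55
position: [0.6204, 0.2356, 0.0811]
ee_rot: [0.977, 0.216, 0.002, 0.0]
ft_force: [0.0, -0.4, -1.0]
grip_width: 0.0288
gripper_force: 29.6
clock: 37.8
position: [0.6821, 0.0628, 0.079]
ee_rot: [0.977, 0.215, -0.0, -0.0]
ft_force: [-0.3, -0.4, -1.1]
grip_width: 0.029
gripper_force: 29.7
t 37.8 pos [0.6821 0.0628 0.079 ] units to go [ 0.03 -0.02 -3.07] turn units [-0. -0.] 0.0 w 0.029 F 29.7 [-0.3 -0.4 -1.1] j [-0.08  0.53  1.39  0.    1.22  1.06]
clock: 38.8
position: [0.6831, 0.0625, -0.0008]
ee_rot: [0.977, 0.215, 0.001, 0.0]
ft_force: [-0.2, 0.1, -0.8]
grip_width: 0.029
gripper_force: 29.7
t 38.8 pos [ 0.6831  0.0625 -0.0008] units to go [-0.01 -0.01 -0.41] turn units [0.   0.01] 0.0 w 0.029 F 29.7 [-0.2  0.1 -0.8] j [-0.08  0.63  1.42 -0.    1.09  1.06]
```

```bash
python3 -m pendant '[0,0,-0.2,0,0,0,0,0,-0.13,0,0,0,0,0,-0.07,0,0,0,0,0,0,0,0,0]';  python3 -m pendant '[0,0,0,0,0,0,0,0,0,0,0,0,0,0,0,0,0,0,0,0,0,0,0,0,0,0,0,0,0,0,0,0,0,0,0,0]' 0.6;  python3 -m pendant '[0,0,0.4,0,0,0,0,0,0.8,0,0,0,0,0,1,0,0,0,0,0,1,0,0,0,0,0,1,0,0,0]'; python3 -m pendant '[-0.3,0.9,0,0,0,0,-0.3,0.9,0,0,0,0,-0.3,0.9,0,0,0,0,-0.3,0.9,0,0,0,0,-0.3,0.9,0,0,0,0,-0.3,0.9,0,0,0,0,-0.3,0.9,0,0,0,0,-0.3,0.9,0,0,0,0,-0.3,0.9,0,0,0,0,0,0,0,0,0,0]'; python3 - <<'E'
from workcell import *
from h import *
t=camera("top");s=camera("scene")
cv2.imwrite("pics/end.png",np.hstack([cv2.resize(t["pixels"][120:290,190:360],(400,400)),cv2.resize(s["pixels"][100:330,180:410],(400,400))]))
E
```

```text
clock: 39.3
position: [0.6823, 0.0626, -0.0131]
ee_rot: [0.976, 0.216, -0.0, 0.0]
ft_force: [-1.5, 0.1, 5.1]
grip_width: 0.0293
gripper_force: 30.1
clock: 40.05
position: [0.6823, 0.0626, -0.0138]
ee_rot: [0.977, 0.216, -0.0, -0.0]
ft_force: [-0.5, -0.1, 0.4]
grip_width: 0.0683
gripper_force: 0.0
clock: 40.67
position: [0.6825, 0.0626, 0.1143]
ee_rot: [0.977, 0.216, 0.001, 0.0]
ft_force: [-0.2, 0.2, -0.7]
grip_width: 0.0684
gripper_force: 0.0
clock: 41.92
position: [0.6007, 0.3076, 0.1132]
ee_rot: [0.976, 0.217, 0.001, -0.0]
ft_force: [0.4, -0.2, 0.3]
grip_width: 0.0682
gripper_force: 0.0
```

View pics/end.png

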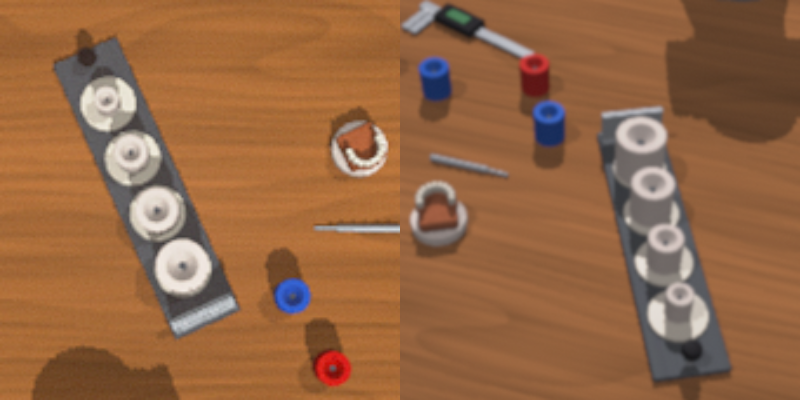

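All four moulds stand upright and centred on their plates, from largest at the stop to smallest at the knob. In top-view pixels the funnels are at about (268,233), (257,210), (245,185) and (235,162), within 2 px of the plate centres. The cast is where it stood.

```bash
python3 -c "
from workcell import *
print(close_job())"
```

```text
the job is handed in; nothing more can be done
None
```

The job is handed in at about 42 s: the last pictures showed all four moulds upright near their plate centres, largest by the stop to smallest by the knob, with the dental cast apparently undisturbed; the verdict was not shown.

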